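# Push the air nozzle into the bench outlet until it locks

## Robot

A 6-joint arm with a two-finger parallel gripper is mounted at the origin on a cart in front of the work surface, level with it; the furniture and walls round the work are solid. World frame = base frame: x ahead of the robot, y to its left, z up, the work surface at z = 0. Lengths are in m, angles in rad, forces in N, time in s.
With the tool pointing down it reaches from about 0.3 to 0.875 m from the base axis. Payload 4.2 kg.
Tool frame: the origin (TCP) lies midway between the tips of the shut fingers; the grasp point (between the pads) lies 19 mm behind it (manip.tcp_to_grasp is the distance from the TCP to the grasp point, in m); z points along the fingers, y is the direction in which the jaws open and shut (so a half turn about z gives the same grasp; the last joint's range is limited). The gripper opens to 85 mm and grips with 20 to 120 N. Pads are 22 mm wide; open, the fingers measure 114 mm over their backs; the gripper's body (76 mm by 85 mm) begins 54 mm behind the grasp point. The pads swing forward as they close: fully open they stand 13 mm farther back than shut.
Start: joints at [-1.186, 0.32, 1.565, -0, 1.257, -0.02], TCP at [0.226, -0.529, 0.231] pointing down, gripper open.
Joint ranges: [-3.11, 3.11], [-0.84, 2.01], [0.21, 2.61], [-1.34, 4.49], [0.05, 2.63], [-2.56, 2.56]. Speed limits (rad/s): [2.57, 2.57, 3.14, 3.14, 3.14, 3.14].

## Interface

Orientations are given as a unit quaternion [x, y, z, w].
In Python, from bench import manip gives the robot as it stands.
- The arm moves only by the tool servo_tool, never from a script. Its argument "steps" is text: rows parted by semicolons, each of 5 numbers parted by spaces: the closure, from 0 (fully open) to 1 (shut), then the shift along the tool's x, y, z in mm, then the turn about the tool's z in rad. In form: fingers tx ty tz yaw; .... A call has 1 to 12 rows; each row shifts and turns the pose as measured when the row begins, along the tool's axes as they then stand; what a row does not reach is not made up. A row lasts 1/10 s, in which the tool goes at most 50 mm and 8.59 degrees, less where a joint would pass 70% of its speed; a pose out of reach is approached as far as the arm can. A call is refused whole if a number of a shift passes 50 or a number of a turn 0.15, either way. A call with a gripper value outside its range is refused whole. The fingers move at their own pace and stop on an object; "newtons" is the grip in N (left out, the last holds). Time passes only in rows, so rows that do not move let the fingers close. It gives the time, the measured TCP pose, the force and the opening at its end, in the units of the state.
- manip.observe(): the state, without advancing time (a new reading comes with each control period).
- manip.capture(name): name is "side" or "top" or "wrist"; returns the picture (400x640x3 uint8, red, green, blue); there is no depth.
- manip.camera_info(name): a dict with "intrinsics" (3x3 intrinsics, pixels), "pose" (4x4, takes a point from camera to world coordinates). Camera axes: x right, y down, z forward; pixel columns grow to the right and rows downward; lengths in m; the calibration is good to about 2 mm. A picture is of the moment at which its call begins: read the wrist's pose just before it. camera_info takes no time and is no camera call; for the wrist camera it gives the pose at the moment of the call.
- manip.sign_off(): hands the job in, once; it reports no verdict.
Trained networks look in the newest picture that a camera, given by its name, has taken for a name from the list of things; names that differ only in an ending like _2 or _b are one class to them, and where a whole thing is asked for, a point or a joint stands for the part that bears it (a point fixed in the world has none). Each returns a list of dicts, best first, with "conf" (0 to 1); they miss things now and then, are a little off and sometimes report something else, mostly with a low value. They report only what shows in the picture. A call takes as long as a camera call. They do not tell look-alikes from the thing itself.
- manip.search_frame(camera, target): "at" ([x, y, z] in m, in world coordinates, good to about 4 mm: the middle of the surface that is visible of it).
The state is a dict: "t": time; "q": joint angles; "joint_vel": joint speeds; "effort": joint torques, N m; "tool_pos": TCP position; "orientation": TCP orientation; "force": force on the tool from outside, world axes, zero at the start; "moment": the same for the moment, N m; "grip_width": finger opening in m.
Only numpy, scipy, OpenCV 4.12 (cv2) and the standard library are available. Lean on these libraries where they do the work, as an engineer would, in place of code of your own. Each camera call takes 0.05 s, during which the arm holds its last target.

## Task

Take the air nozzle out of its wooden rest and push it straight down into the bench's push-fit air outlet until it has snapped past the lock and sits on the stop inside, feeling your way and pressing gently, because forcing it against the stop damages the outlet. Then, still holding it, pull it up just firmly enough that the lock holds it and the steel ring at the mouth is seen to lift, keep that pull for about a second, ease it back down and let go, with the nozzle left locked upright in the outlet. Leave the small magnifier, the tape roll and the polishing bar where they are.

Things in the scene. Friction and masses are not known exactly. Their poses are not given: they have to be found in the camera images.
- nozzle_grip (a point): Centre of the air nozzle's grey ribbed grip, 24 mm in diameter, 32 mm tall, 70 mm above the stem's lower end; z runs up along the nozzle. Loose, 104 mm long, 0.1 to 0.17 kg; flange 26 mm wide and 4 mm thick under the grip, tapered tip 18 mm tall above it. It starts upright, the flange on the rest's top, this point 76 mm above the bench. Grasp the grip from above, from any side.
- nozzle_end (a point): Centre of the lower end of the nozzle's bright steel stem (50 mm long, 14 mm in diameter); z points up along the nozzle. From the end: 6 mm of cone (7 mm wide growing to 14 mm), 4 mm of full width, a groove 9 mm in diameter and 7.5 mm long, then plain stem up to the flange.
- rest: Nozzle rest fixed to the bench: a square wooden plate 64 x 64 mm on four metal posts, top 56 mm above the bench, with an 18 mm hole in the middle in which the nozzle hangs. Origin at the centre of its underside on the bench, z up.
- outlet: Push-fit air outlet fixed to the bench: dark base plate 70 x 70 mm, on it an upright brass body 34 mm in diameter with a vertical bore. Origin: centre of its underside on the bench, z up. Inside, two spring jaws grip the stem's groove and a springy seal on a hard stop lies below; their depth differs by up to 20 mm from case to case and cannot be seen, only felt.
- outlet_mouth (a point): Centre of the outlet's mouth, 60 mm above the bench, z up. Funnel 23 to 16 mm wide, then a 15.4 mm bore. The stem's end meets the jaws 13 to 34 mm under the mouth; pushing through takes about 5 N; they snap in, 1.5 mm further (end 25 to 46 mm deep) it meets the seal, which gives 2 mm (3 N growing to 19 N), then is hard. 10 to 15 N there is enough; over 25 N damages the outlet.
- collet (a joint): Lift of the steel ring (28 mm) round the outlet's mouth, m: 0 = down, at most 0.003. A spring holds it down; pulling up the locked nozzle lifts it, after about 1.5 mm of free play: beyond its own weight it starts at about 5 N, 1 mm takes about 7 N, the full 3 mm about 11 N. An unlocked nozzle cannot lift it 1 mm; a locked one cannot be pulled out.
- magnifier: Bystander: folding hand magnifier standing open, 20 x 32 mm, 26 mm high, loose. Origin at the centre of its underside.
- tape: Bystander: roll of tape lying flat, 98 mm in diameter, 25 mm high, loose. Origin at the centre of its underside.
- polish: Bystander: bar of polishing compound, 32 x 63 x 28 mm, loose. Origin at the centre of its underside.
Not all that is in view belongs to the job. There is more than one size of the part that bears nozzle_grip; the job needs the smallest.

How it is judged:
On the way, in this order (a step that is already met when the one before it is completed fails the run):
1. the nozzle's stem is pushed upright into the outlet, its end at least 22.5 mm under the mouth (z of nozzle_end in the frame of outlet_mouth below -0.0225 m and horizontal distance between nozzle_end and outlet_mouth below 0.004 m and angle between nozzle_end's own z axis and vertical below 0.17 rad), for 0.1 s.
2. the locked nozzle is pulled up so that it holds the collet ring lifted by more than 1 mm for 0.3 s (z of nozzle_end in the frame of outlet_mouth below -0.018 m and horizontal distance between nozzle_end and outlet_mouth below 0.004 m and value of joint collet above 0.001 m), for 0.3 s.
At the end, for the whole second after the job is handed in: the nozzle stands in the outlet, locked and released: the end of its stem more than 22.5 mm under the mouth and within 4 mm of its axis, tilted less than 10 degrees, at rest, the collet ring back down (lift under 0.6 mm) (all of step 1 and value of joint collet below 0.0006 m and linear speed of nozzle below 0.02 m/s); the robot touches nothing.
It fails at once if more than 25 N between nozzle and outlet (outlet damaged) (contact force between nozzle and outlet above 25 N).
It fails at once if the magnifier is moved more than 20 mm (distance of magnifier from where it was at the start of the episode above 0.02 m).
It fails at once if the tape roll is moved more than 20 mm (distance of tape from where it was at the start of the episode above 0.02 m).
It fails at once if the polishing bar is moved more than 20 mm (distance of polish from where it was at the start of the episode above 0.02 m).
It also fails if it takes over 48 s, if anything falls off the work surface, if the arm or the gripper's body presses on something with over 40 N, if the wrist force passes 120 N, or if a joint passes its speed limit or range.

## Working session

There is one attempt and no reset: what is moved stays moved. The work goes in short steps, Python scripts to look and compute and a tool call to move; the robot and the scene stay as the last step left them, time stands still between calls to the robot, and variables do not carry over. Pictures are saved under pics/ and viewed, and the job is handed in when it is done.

Besides the shell and the picture viewer there is one more tool, called as a command line: name --argument value ..., lists and objects as JSON in quotes. servo_tool: Moves the arm, as the interface text tells. Its arguments: {"type":"object","properties":{"steps":{"type":"string"},"newtons":{"type":"number"}},"required":["steps"]}

```bash
mkdir -p pics
python3 - <<'E'
from bench import manip
import cv2
print(manip.observe())
for n in("top","side"):
    im=manip.capture(n); cv2.imwrite(f"pics/{n}0.png",im[:,:,::-1])
    i=manip.camera_info(n); print(n,i)
    for t in("nozzle_grip","rest","outlet","outlet_mouth","magnifier","tape","polish","collet"):
        try: print(t,[(r['at'],round(r['conf'],2)) for r in manip.search_frame(n,t)])
        except Exception as e: print(t,e)
print(manip.observe()['t'])
E
```

```text
{'t': 0.0, 'q': array([-1.18598283e+00,  3.20327579e-01,  1.56571828e+00,  1.49914490e-05,
        1.25740949e+00, -1.99917377e-02]), 'joint_vel': array([ 9.06736933e-05, -5.84848132e-04,  9.35737291e-04, -1.57530200e-03,
       -1.25424927e-04, -5.72847285e-06]), 'effort': array([-8.31363541e-04, -4.15526998e+01, -2.34161407e+01, -1.44379319e-04,
        8.05802993e-03,  1.61188251e-05]), 'tool_pos': array([ 0.2262806 , -0.52806356,  0.23044654]), 'orientation': array([ 9.79586464e-01,  2.01021122e-01, -1.61937284e-04, -9.17189684e-04]), 'force': array([-0.0146992 , -0.10825573, -0.2516093 ]), 'moment': array([ 0.00552081, -0.02981652, -0.05214672]), 'grip_width': 0.08547490736751738}
top {'intrinsics': array([[361.6843575 ,   0.        , 326.68027847],
       [  0.        , 361.6843575 , 198.41223253],
       [  0.        ,   0.        ,   1.        ]]), 'pose': array([[ 2.62006713e-02, -9.84389542e-01,  1.74042394e-01,
         4.30916068e-01],
       [-9.99656615e-01, -2.58738870e-02,  4.14663666e-03,
         8.09049568e-02],
       [ 4.21247474e-04, -1.74091275e-01, -9.84729430
[... 582 characters left out ...]
        ,   1.        ]]), 'pose': array([[ 0.18482277, -0.87455461,  0.44832442,  0.14455332],
       [-0.98276295, -0.16641271,  0.08052197, -0.01839098],
       [ 0.00418603, -0.45547892, -0.89023673,  0.94064121],
       [ 0.        ,  0.        ,  0.        ,  1.        ]])}
nozzle_grip [([0.6365, -0.0864, 0.1104], 0.94), ([0.6224, -0.1696, 0.1066], 0.81), ([0.5248, -0.1099, 0.0921], 0.59)]
rest [([0.5157, -0.1058, 0.0547], 0.57)]
outlet [([0.5498, 0.1181, 0.0083], 0.68)]
outlet_mouth [([0.5472, 0.1183, 0.0017], 0.89)]
magnifier [([0.6806, 0.003, 0.0166], 0.56)]
tape [([0.7048, 0.1585, 0.0326], 0.8)]
polish [([0.4821, 0.3098, 0.0248], 0.93)]
collet [([0.5633, 0.1211, 0.0588], 0.64)]
0.9
```

View pics/top0.png

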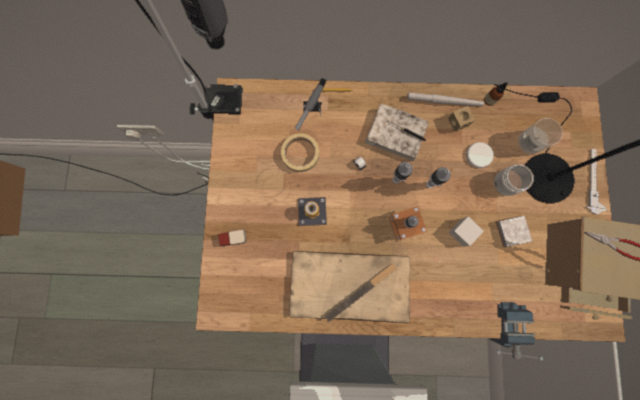

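View pics/side0.png

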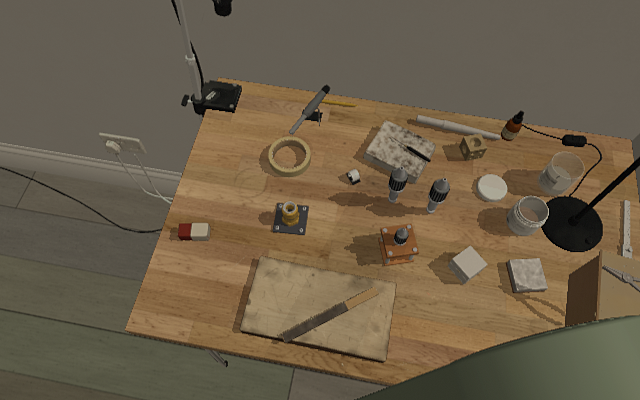

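Run:
```python
import cv2,numpy as np
a=cv2.imread("pics/top0.png");b=cv2.imread("pics/side0.png")
def c(im,x,y,r=28): return cv2.resize(im[y-r:y+r,x-r:x+r],(390,390),interpolation=cv2.INTER_CUBIC)
cv2.imwrite("pics/crop0.png",cv2.resize(np.vstack([np.hstack([c(a,408,222),c(a,312,210)]),np.hstack([c(b,400,242),c(b,291,215)])]),(600,600)))
```

```text
(no output)
```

View pics/crop0.png

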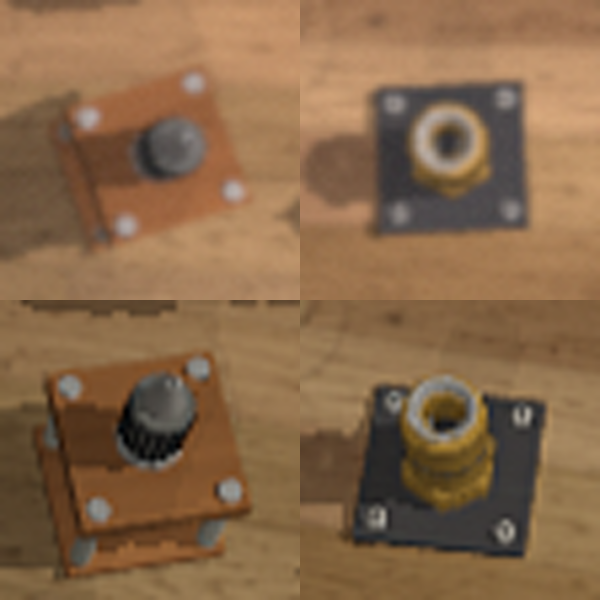

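```bash
cat > h.py <<'E'
from bench import manip
import numpy as np
from scipy.spatial.transform import Rotation as R
def hit(n,u,v,z,info=None):
    i=info or manip.camera_info(n);K=i['intrinsics'];P=i['pose']
    d=P[:3,:3]@np.linalg.solve(K,[u,v,1]);o=P[:3,3]
    return (o+d*(z-o[2])/d[2]).round(4)
def proj(n,p,info=None):
    i=info or manip.camera_info(n);K=i['intrinsics'];P=i['pose']
    c=K@(P[:3,:3].T@(np.array(p)-P[:3,3])); return (c[:2]/c[2]).round(1)
def mv(target):
    o=manip.observe();r=R.from_quat(o['orientation'])
    print('tool delta mm',(r.inv().apply(np.array(target)-o['tool_pos'])*1000).round(1),'eul',r.as_euler('zyx').round(4),'pos',o['tool_pos'].round(4),'ty axis',r.as_matrix()[:,1].round(3),'F',o['force'].round(2),'w',o['grip_width'],o['t'])
E
python3 - <<'E'
from h import *
print(hit('top',409.5,222.4,.056),hit('side',399.4,239.6,.056))
print(hit('top',311.3,208.1,.06),hit('side',289.4,206.8,.06))
# nozzle tip z=.076+.016+.018=.110
print(hit('top',380+178/5.357,194+140/5.357,.11),hit('side',372+172/5.357,214+85/5.357,.11))
print(manip.camera_info('wrist'))
mv([.52,-.105,.2])
E
```

```text
[ 0.5285 -0.1116  0.056 ] [ 0.5295 -0.1108  0.056 ]
[0.5558 0.1201 0.06  ] [0.558  0.1206 0.06  ]
[ 0.5275 -0.1076  0.11  ] [ 0.5275 -0.1117  0.11  ]
{'intrinsics': array([[335.09534022,   0.        , 328.25117261],
       [  0.        , 335.09534022, 201.82204126],
       [  0.        ,   0.        ,   1.        ]]), 'pose': array([[ 3.93043859e-01, -8.83915481e-01, -2.53396819e-01,
         2.89677169e-01],
       [-9.19519620e-01, -3.77956473e-01, -1.07854401e-01,
        -5.01212207e-01],
       [-4.38792938e-04,  2.75394857e-01, -9.61331098e-01,
         3.72857048e-01],
       [ 0.00000000e+00,  0.00000000e+00,  0.00000000e+00,
         1.00000000e+00]])}
tool delta mm [ 436.6 -273.7   31.3] eul [-4.0480e-01  1.0000e-04  3.1415e+00] pos [ 0.2265 -0.5285  0.2313] ty axis [ 0.394 -0.919  0.   ] F [0.09 0.19 0.7 ] w 0.08559822466727088 0.9
```

servo_tool --steps "0 40 -24 0 0;0 40 -24 0 0;0 40 -24 0 0;0 40 -24 0 0;0 40 -24 0 0;0 40 -24 0 0;0 40 -24 0 0;0 40 -24 0 0;0 40 -24 0 0;0 40 -24 0 0;0 0 0 0 0.135;0 0 0 0 0.135" --newtons 40

```text
t: 2.1
tool_pos: [0.5119, -0.1376, 0.2312]
orientation: [0.998, 0.061, 0.003, 0.002]
force: [0.0, -0.1, 0.0]
grip_width: 0.0854
```

Run:
```python
from h import *
mv([.529,-.111,.2])
```

```text
tool delta mm [ 20.  -24.5  31.2] eul [-0.1229  0.006   3.1375] pos [ 0.5119 -0.1376  0.2312] ty axis [ 0.123 -0.992  0.005] F [ 0.01 -0.06  0.01] w 0.08539050005965329 2.1
```

servo_tool --steps "0 10 -12 10 0.12;0 10 -12 10 0;0 0 0 0 0"

```text
t: 2.4
tool_pos: [0.5318, -0.111, 0.2112]
orientation: [1.0, -0.001, 0.004, 0.002]
force: [-0.3, 0.0, 0.8]
grip_width: 0.0854
```

Run:
```python
from h import *
import cv2
i=manip.camera_info('wrist')
im=manip.capture('wrist');cv2.imwrite('pics/w1.png',im[:,:,::-1])
for t in("nozzle_grip","rest","outlet"): print(t,[(r['at'],round(r['conf'],2)) for r in manip.search_frame('wrist',t)])
print(i['pose'])
print('proj tip',proj('wrist',[.5285,-.111,.11],i),proj('wrist',[.5285,-.111,.056],i))
mv([.529,-.111,.2])
```

```text
nozzle_grip [([0.6285, -0.1695, 0.1151], 0.91), ([0.6406, -0.0903, 0.1186], 0.88), ([0.5339, -0.1088, 0.0925], 0.67)]
rest [([0.5395, -0.1117, 0.0557], 0.8)]
outlet [([0.5619, 0.1113, 0.0097], 0.83)]
[[-0.00374361 -0.9632872  -0.26844695  0.59957278]
 [-0.99998406  0.00474094 -0.00306703 -0.1106712 ]
 [ 0.00422712  0.26843119 -0.96328959  0.35321886]
 [ 0.          0.          0.          1.        ]]
proj tip [327.7 206. ] [327.5 189.4]
tool delta mm [-2.6 -1.8 12.8] eul [0.0049 0.0097 3.1357] pos [ 0.5314 -0.1127  0.2129] ty axis [-0.005 -1.     0.006] F [-0.45 -0.33  0.47] w 0.08566840834377142 2.6
```

View pics/w1.png

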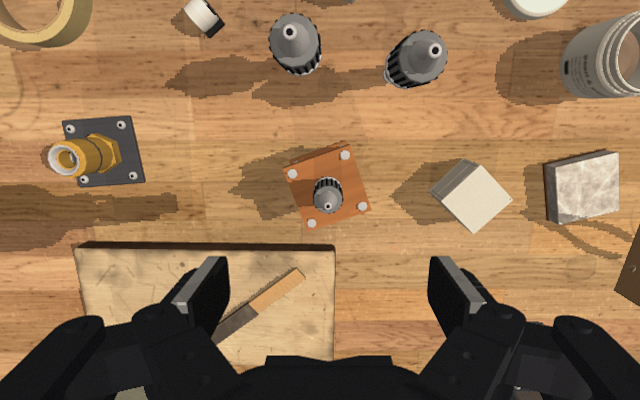

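Run:
```python
from h import *
i=manip.camera_info('wrist')
print(hit('wrist',66,158,.06,i),hit('wrist',328,205,.11,i),hit('wrist',327.5,189.8,.056,i))
for _ in range(3): mv([.5285,-.111,.062]); manip.capture('wrist')
```

```text
[0.559  0.1164 0.06  ] [ 0.5287 -0.1131  0.11  ] [ 0.5278 -0.1129  0.056 ]
tool delta mm [ -4.4  -2.6 150.8] eul [0.0049 0.0097 3.1357] pos [ 0.5314 -0.1127  0.2129] ty axis [-0.005 -1.     0.006] F [-0.45 -0.33  0.47] w 0.08566840834377142 2.6
tool delta mm [ -4.5  -2.7 150.9] eul [0.0053 0.01   3.1357] pos [ 0.5314 -0.1128  0.2129] ty axis [-0.005 -1.     0.006] F [0.18 0.36 0.36] w 0.08521511882142775 2.65
tool delta mm [ -4.5  -2.7 150.9] eul [0.0055 0.0101 3.1357] pos [ 0.5315 -0.1128  0.2129] ty axis [-0.005 -1.     0.006] F [0.15 0.36 0.52] w 0.08557962592550994 2.7
```

servo_tool --steps "0 -2 -1 30 0;0 -2 -1 30 0;0 0 0 30 0;0 0 0 20 0;0 0 0 10 0;0 0 0 0 0;0 0 0 0 0"

```text
t: 3.45
tool_pos: [0.5309, -0.1148, 0.0936]
orientation: [1.0, -0.004, 0.01, 0.004]
force: [-0.3, 0.1, -0.0]
grip_width: 0.0856
```

Run:
```python
from h import *
import cv2
i=manip.camera_info('wrist')
im=manip.capture('wrist');cv2.imwrite('pics/w2.png',im[:,:,::-1])
print('proj tip',proj('wrist',[.5285,-.111,.11],i),proj('wrist',[.5285,-.111,.056],i))
mv([.5285,-.111,.062])
```

```text
proj tip [319.2 282.9] [320.9 236.7]
tool delta mm [-3.2 -4.1 31.6] eul [0.009  0.0202 3.1329] pos [ 0.531  -0.1149  0.0937] ty axis [-0.009 -1.     0.009] F [-0.78 -0.37  1.01] w 0.08529394949138444 3.5
```

View pics/w2.png

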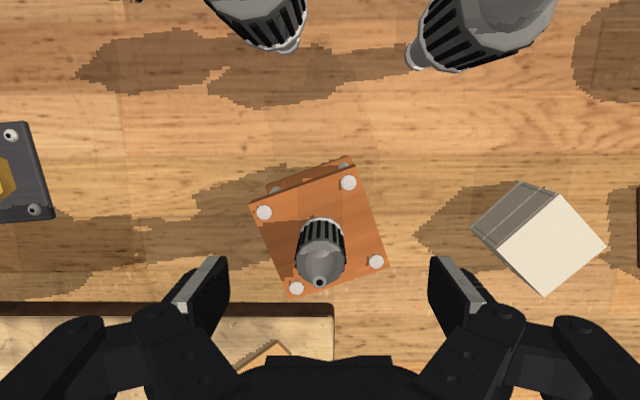

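servo_tool --steps "0 -3 -4 0 0;0 0 0 0 0;0 0 0 0 0"

```text
t: 3.8
tool_pos: [0.5295, -0.1109, 0.0964]
orientation: [1.0, -0.004, 0.013, 0.005]
force: [0.6, 0.9, 0.8]
grip_width: 0.0853
```

Run:
```python
from h import *
mv([.5285,-.111,.062])
```

```text
tool delta mm [-1.8 -0.2 34.4] eul [0.0091 0.0255 3.1317] pos [ 0.5295 -0.1109  0.0964] ty axis [-0.009 -1.     0.01 ] F [0.63 0.85 0.78] w 0.08530889648786942 3.8
```

servo_tool --steps "0 -1 0 20 0;0 -1 0 16 0"

```text
t: 4.0
tool_pos: [0.5311, -0.1116, 0.063]
orientation: [1.0, -0.004, 0.017, 0.006]
force: [-0.8, -0.8, -1.3]
grip_width: 0.0855
```

Run:
```python
from h import *
import cv2
for k in range(4): mv([.5285,-.111,.062]); im=manip.capture('wrist')
cv2.imwrite('pics/w3.png',im[:,:,::-1])
```

```text
tool delta mm [-2.7 -0.6  0.9] eul [0.0087 0.0339 3.1298] pos [ 0.5311 -0.1116  0.063 ] ty axis [-0.009 -1.     0.012] F [-0.78 -0.76 -1.3 ] w 0.0855157718404657 4.0
tool delta mm [-1.3 -0.3 -1.1] eul [0.0088 0.0301 3.1307] pos [ 0.5298 -0.1114  0.0609] ty axis [-0.009 -1.     0.011] F [-0.5   0.5  -1.38] w 0.08542377068337897 4.05
tool delta mm [-1.3 -0.3 -0.3] eul [0.0088 0.0298 3.1307] pos [ 0.5298 -0.1114  0.0618] ty axis [-0.009 -1.     0.011] F [-0.6   0.61 -0.46] w 0.08560633102089261 4.1
tool delta mm [-2.1 -0.5  0.6] eul [0.0088 0.0314 3.1304] pos [ 0.5306 -0.1115  0.0627] ty axis [-0.009 -1.     0.011] F [ 0.1   0.27 -0.29] w 0.08561762691071326 4.15
```

View pics/w3.png

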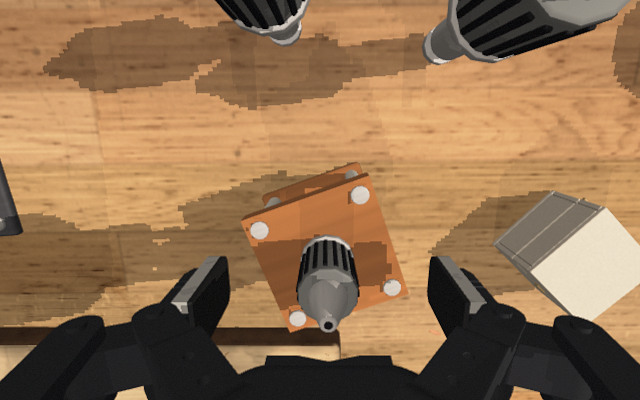

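servo_tool --steps "1 -2 0 0 0" --newtons 60

```text
t: 4.3
tool_pos: [0.53, -0.1118, 0.0641]
orientation: [1.0, -0.004, 0.017, 0.006]
force: [-0.5, 0.2, 0.1]
grip_width: 0.0729
```

Run:
```python
from h import *
import cv2
for k in range(14):
    im=manip.capture('wrist'); 
    if k%3==1: mv([.5285,-.111,.062])
cv2.imwrite('pics/w4.png',im[:,:,::-1])
```

```text
tool delta mm [-1.  -0.8  2.1] eul [0.0089 0.0342 3.1297] pos [ 0.5295 -0.1118  0.0641] ty axis [-0.009 -1.     0.012] F [ 0.07 -0.08 -0.23] w 0.05960166449480076 4.4
tool delta mm [-1.  -0.7  1.7] eul [0.0089 0.0339 3.1298] pos [ 0.5294 -0.1117  0.0638] ty axis [-0.009 -1.     0.011] F [-0.35  0.04  0.11] w 0.03651302964289928 4.55
tool delta mm [-1.  -0.7  1.8] eul [0.009  0.0337 3.13  ] pos [ 0.5294 -0.1117  0.0638] ty axis [-0.009 -1.     0.011] F [-0.88 -0.23  5.03] w 0.022481944237701116 4.7
tool delta mm [-1.  -0.7  1.8] eul [0.0089 0.0337 3.13  ] pos [ 0.5294 -0.1116  0.0638] ty axis [-0.009 -1.     0.011] F [-1.38  0.63  6.18] w 0.02259339944976767 4.85
tool delta mm [-1.  -0.7  1.8] eul [0.0089 0.0337 3.1299] pos [ 0.5294 -0.1117  0.0638] ty axis [-0.009 -1.     0.011] F [-1.07  1.32  5.58] w 0.022033495233396868 5.0
```

View pics/w4.png

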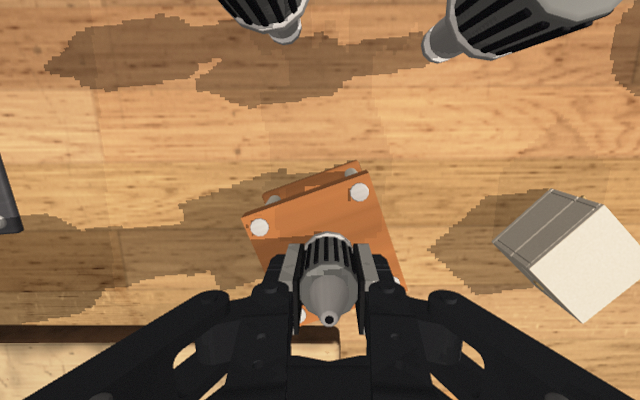

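Run:
```python
from h import *
o=manip.observe();p=o['tool_pos']
mv(p+[0,0,.09])
print(R.from_quat(o['orientation']).as_matrix().round(4))
```

```text
tool delta mm [  3.    1.  -89.9] eul [0.0089 0.0337 3.1299] pos [ 0.5294 -0.1117  0.0638] ty axis [-0.009 -1.     0.011] F [-1.07  1.32  5.58] w 0.022033495233396868 5.0
[[ 0.9994 -0.0089  0.0337]
 [-0.0086 -0.9999 -0.0117]
 [ 0.0338  0.0114 -0.9994]]
```

servo_tool --steps "1 1 0 -30 0;1 1 0 -30 0;1 1 0 -25 0"

```text
t: 5.3
tool_pos: [0.527, -0.1102, 0.146]
orientation: [1.0, -0.004, 0.012, 0.005]
force: [-0.6, 0.0, -1.5]
grip_width: 0.0221
```

Run:
```python
from h import *
import cv2
for k in range(5):
    mv([.557,.119,.145]);im=manip.capture('side'); 
cv2.imwrite('pics/s5.png',im[:,:,::-1])
```

```text
tool delta mm [  28.  -229.4   -0.5] eul [0.0088 0.0236 3.1321] pos [ 0.527  -0.1102  0.146 ] ty axis [-0.009 -1.     0.009] F [-0.64  0.01 -1.46] w 0.02208726551840664 5.3
tool delta mm [  25.3 -230.     3.5] eul [0.0088 0.0317 3.1303] pos [ 0.5296 -0.1107  0.1502] ty axis [-0.009 -1.     0.011] F [2.1  0.04 2.  ] w 0.0222762737436819 5.35
tool delta mm [  25.5 -229.9    1.6] eul [0.0088 0.0313 3.1304] pos [ 0.5295 -0.1107  0.1483] ty axis [-0.009 -1.     0.011] F [ 0.73 -0.88 -1.94] w 0.022286113086903408 5.4
tool delta mm [  26.9 -229.6   -0.3] eul [0.0088 0.0274 3.1313] pos [ 0.5281 -0.1104  0.1462] ty axis [-0.009 -1.     0.01 ] F [-0.24 -0.27 -1.95] w 0.02209667122800599 5.45
tool delta mm [  28.1 -229.4   -1.6] eul [0.0087 0.0241 3.132 ] pos [ 0.527  -0.1101  0.1449] ty axis [-0.009 -1.     0.009] F [-0.65 -0.18 -1.85] w 0.02246621739560459 5.5
```

View pics/s5.png

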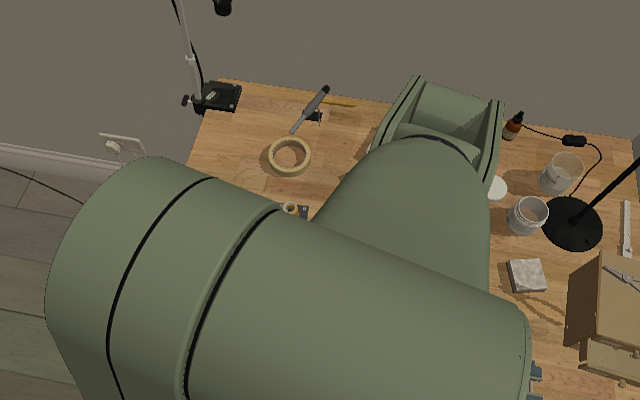

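servo_tool --steps "1 5 -38 0 0;1 5 -40 0 0;1 5 -40 0 0;1 5 -40 0 0;1 3 -20 0 0"

```text
t: 6.05
tool_pos: [0.5466, 0.07, 0.1323]
orientation: [1.0, -0.008, 0.002, 0.005]
force: [0.8, -0.6, -1.3]
grip_width: 0.0222
```

Run:
```python
from h import *
import cv2
for k in range(12):
    if k%3==0:mv([.557,.119,.145])
    i=manip.camera_info('wrist');im=manip.capture('wrist')
cv2.imwrite('pics/w6.png',im[:,:,::-1])
print(proj('wrist',[.557,.119,.06],i), i['pose'].tolist())
```

```text
tool delta mm [  9.7 -49.  -13.2] eul [0.0164 0.0044 3.1312] pos [0.5466 0.07   0.1323] ty axis [-0.016 -1.     0.01 ] F [ 0.76 -0.6  -1.3 ] w 0.02219960172680739 6.05
tool delta mm [  9.7 -50.8 -13.1] eul [0.0156 0.0042 3.1301] pos [0.5465 0.0682 0.1324] ty axis [-0.016 -1.     0.011] F [-0.1  -0.47 -2.07] w 0.02207545395738283 6.2
tool delta mm [  9.1 -52.7 -11.9] eul [0.0191 0.0062 3.1302] pos [0.547  0.0664 0.1336] ty axis [-0.019 -1.     0.011] F [ 0.44 -0.21 -2.28] w 0.022347331681996426 6.35
tool delta mm [  8.6 -52.8 -11.1] eul [0.0199 0.0078 3.1306] pos [0.5475 0.0663 0.1344] ty axis [-0.02  -1.     0.011] F [-0.47  0.59 -1.46] w 0.0224408281075162 6.5
[248.3 200.9] [[-0.02045858545779817, -0.9633163091474998, -0.2675876208113943, 0.6152845739255003], [-0.9997377144680544, 0.02246663788791775, -0.00444437309434448, 0.06655283797856605], [0.01029313126577742, 0.26742651086317104, -0.9635232808481037, 0.2767048395614983], [0.0, 0.0, 0.0, 1.0]]
```

View pics/w6.png

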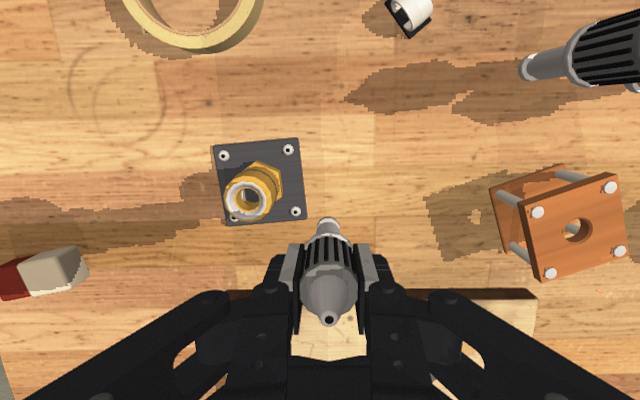

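Run:
```python
import cv2,numpy as np
a=cv2.imread("pics/w6.png")
c=lambda x,y,r:cv2.resize(a[y-r:y+r,x-r:x+r],(400,400),interpolation=cv2.INTER_CUBIC)
cv2.imwrite("pics/c6.png",np.hstack([c(255,190,40),c(328,240,40)]))
```

```text
(no output)
```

View pics/c6.png

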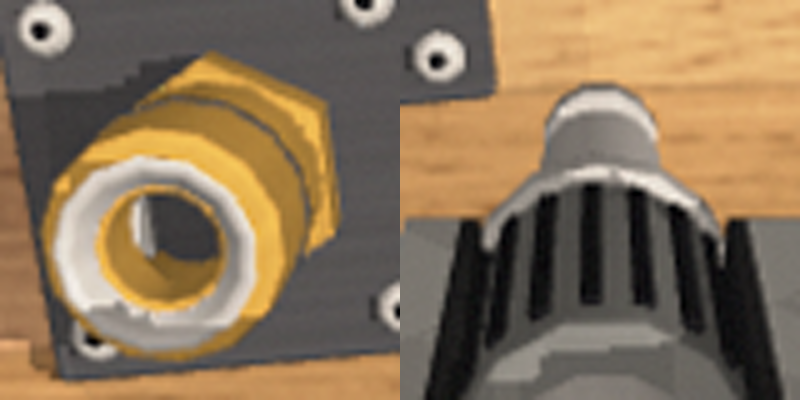

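```bash
cat >> h.py <<'E'
Rg=np.array([[ 0.9994,-0.0089,0.0337],[-0.0086,-0.9999,-0.0117],[0.0338,0.0114,-0.9994]])
END=Rg.T@(np.array([.5285,-.111,.006])-np.array([.5294,-.1117,.0638]))
AX=Rg.T@np.array([0,0,1.])
def noz(o=None):
    o=o or manip.observe(); M=R.from_quat(o['orientation']).as_matrix()
    return o['tool_pos']+M@END, M@AX
E
python3 - <<'E'
from h import *
i=manip.camera_info('wrist')
e,a=noz(); print(END,e,a)
mv([.5575,.1203,.145])
X=np.array([1,0,0]);Y=np.array([0,1,0])
for z in(0,.006,.01,.018,.050):
    r=.0035 if z==0 else .007
    if z==.05:r=.013
    c=e+a*z
    print(z,proj('wrist',c+r*X,i),proj('wrist',c+r*Y,i),proj('wrist',c-r*Y,i))
print('tip',proj('wrist',e+a*.104,i))
E
```

```text
[-0.00285912 -0.00135084  0.0577268 ] [0.54529682 0.06746451 0.0769292 ] [ 0.02519712 -0.00124937  0.99971811]
tool delta mm [  8.9 -53.7 -10.8] eul [0.0194 0.0084 3.1308] pos [0.5476 0.0667 0.1347] ty axis [-0.019 -1.     0.011] F [-0.21  0.65 -1.74] w 0.022367004375898003 6.65
0 [325.9 218.8] [320.5 224.2] [331.6 224. ]
0.006 [325.9 216.2] [314.7 227.3] [337.5 226.8]
0.01 [325.9 218.1] [314.5 229.5] [337.8 228.9]
0.018 [325.9 222.2] [314.1 233.9] [338.3 233.4]
0.05 [326.  230.6] [299.8 256.3] [353.3 255.1]
tip [327.5 321.1]
```

```bash
sed -i 's/^AX=/END[1]=0.0001\nAX=/' h.py
cat >> h.py <<'E'
OUT=np.array([.5575,.1203,.06])
def st(n=1,cam='wrist',name=None):
    F=[]
    for k in range(n):
        im=manip.capture(cam); F.append(manip.observe()['force'])
    o=manip.observe();M=R.from_quat(o['orientation']).as_matrix();e,a=noz(o)
    d=OUT-e
    print('t',round(o['t'],2),'end-rel mm',(-d*1000).round(1),'ax',a[:2].round(3),'tilt',M[:2,2].round(3),'F',o['force'].round(2),'Fmean',np.mean(F,0).round(2),'M',o['moment'].round(2),'w',round(o['grip_width'],4),'TOOL',(M.T@d*1000).round(1),'tcp',o['tool_pos'].round(4))
    if name:
        import cv2; cv2.imwrite('pics/'+name,im[:,:,::-1])
E
```

```text
(no output)
```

servo_tool --steps "1 5 -28 -2 0;1 6 -26 -2 0"

```text
t: 6.85
tool_pos: [0.5592, 0.1181, 0.1384]
orientation: [1.0, -0.013, 0.004, 0.006]
force: [0.1, -0.4, -1.6]
grip_width: 0.0222
```

Run:
```python
from h import *
for k in range(3):st(3)
st(1,'wrist','w7.png')
```

```text
t 7.0 end-rel mm [-0.4 -2.2 20.5] ax [0.026 0.   ] tilt [ 0.008 -0.012] F [-0.25 -0.46 -2.1 ] Fmean [ 0.93  1.03 -1.26] M [-0.06  0.06  0.04] w 0.0221 TOOL [ 0.2 -2.4 20.5] tcp [0.5595 0.1189 0.1382]
t 7.15 end-rel mm [-1.3 -3.7 20.2] ax [0.027 0.   ] tilt [ 0.006 -0.013] F [-0.44  0.68 -1.88] Fmean [ 0.03 -0.25 -2.28] M [ 0.02 -0.01  0.02] w 0.0224 TOOL [ 1.1 -3.9 20.1] tcp [0.5587 0.1174 0.1379]
t 7.3 end-rel mm [-1.1 -3.7 20.3] ax [0.027 0.   ] tilt [ 0.007 -0.012] F [ 0.47  1.05 -1.93] Fmean [ 0.18  0.61 -1.57] M [-0.   -0.04 -0.02] w 0.0223 TOOL [ 0.8 -3.9 20.3] tcp [0.5589 0.1174 0.1381]
t 7.35 end-rel mm [-1.  -3.6 20.3] ax [0.027 0.   ] tilt [ 0.007 -0.012] F [ 0.53 -0.7  -1.9 ] Fmean [ 0.53 -0.7  -1.9 ] M [ 0.   -0.03 -0.01] w 0.0225 TOOL [ 0.8 -3.9 20.3] tcp [0.5589 0.1175 0.138 ]
```

View pics/w7.png

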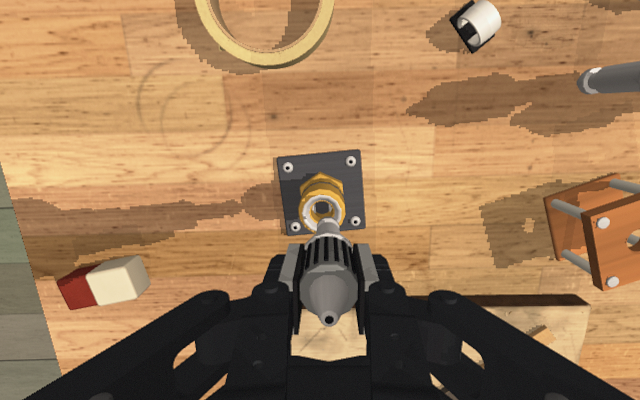

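servo_tool --steps "1 1 -4 10 0"

```text
t: 7.45
tool_pos: [0.5611, 0.1209, 0.129]
orientation: [1.0, -0.012, 0.005, 0.006]
force: [1.3, -0.5, -1.7]
grip_width: 0.0223
```

Run:
```python
from h import *
for k in range(2):st(3)
i=manip.camera_info('wrist');print(proj('wrist',OUT,i),proj('wrist',OUT+[-.014,0,0],i),proj('wrist',OUT+[.014,0,0],i))
st(1,'wrist','w8.png')
import cv2
a=cv2.imread('pics/w8.png');cv2.imwrite('pics/c8.png',cv2.resize(a[160:260,270:390],(720,600),interpolation=cv2.INTER_CUBIC))
```

```text
t 7.6 end-rel mm [-0.7  0.2  9.2] ax [0.029 0.001] tilt [ 0.005 -0.013] F [ 0.28  0.87 -2.33] Fmean [ 0.28  0.5  -1.99] M [-0.03  0.01 -0.02] w 0.0221 TOOL [0.6 0.  9.2] tcp [0.5594 0.1212 0.1269]
t 7.75 end-rel mm [ 0.2  0.3 10.2] ax [0.027 0.   ] tilt [ 0.007 -0.012] F [ 0.05  0.   -1.94] Fmean [ 0.22 -0.11 -1.67] M [ 0.02 -0.04 -0.03] w 0.0224 TOOL [-0.2  0.2 10.2] tcp [0.5601 0.1214 0.1279]
[328.6 219.2] [329.1 239. ] [328.  198.7]
t 7.8 end-rel mm [ 0.2  0.3 10.3] ax [0.027 0.   ] tilt [ 0.007 -0.012] F [-0.18  0.06 -1.21] Fmean [-0.18  0.06 -1.21] M [ 0.03 -0.04 -0.  ] w 0.0222 TOOL [-0.3  0.2 10.3] tcp [0.5602 0.1213 0.1281]
```

View pics/c8.png

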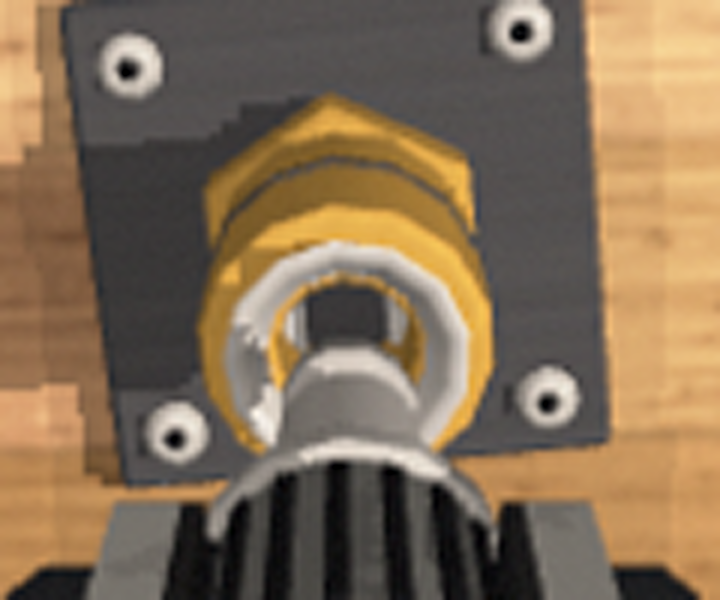

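servo_tool --steps "1 -0.6 -0.7 10 0;1 0 0 5 0"

```text
t: 8.0
tool_pos: [0.5604, 0.1221, 0.113]
orientation: [1.0, -0.012, 0.005, 0.006]
force: [-0.4, 0.1, -2.0]
grip_width: 0.0221
```

Run:
```python
from h import *
for k in range(3):st(3)
```

```text
t 8.15 end-rel mm [ 0.8  1.  -4.3] ax [ 0.024 -0.   ] tilt [ 0.009 -0.012] F [ 0.88  0.2  -0.74] Fmean [ 0.63 -0.   -1.25] M [ 0.01 -0.03 -0.01] w 0.0225 TOOL [-0.8  1.1 -4.3] tcp [0.5606 0.122  0.1135]
t 8.3 end-rel mm [ 1.4  1.1 -3.5] ax [ 0.022 -0.001] tilt [ 0.011 -0.012] F [ 0.28 -1.15 -1.76] Fmean [ 0.42 -0.54 -1.34] M [ 0.01 -0.    0.  ] w 0.0223 TOOL [-1.4  1.2 -3.5] tcp [0.5612 0.1221 0.1142]
t 8.45 end-rel mm [ 1.4  1.1 -3.4] ax [ 0.022 -0.001] tilt [ 0.011 -0.012] F [-0.4  -0.49 -1.64] Fmean [-0.37 -0.2  -1.69] M [ 0.01 -0.02 -0.01] w 0.0222 TOOL [-1.3  1.2 -3.4] tcp [0.5611 0.1221 0.1143]
```

servo_tool --steps "1 -1.7 0.3 4 0;1 0 0 4 0"

```text
t: 8.65
tool_pos: [0.5598, 0.1218, 0.1066]
orientation: [1.0, -0.012, 0.006, 0.006]
force: [-1.2, -1.5, -0.1]
grip_width: 0.0224
```

Run:
```python
from h import *
for k in range(2):st(3)
st(1,'wrist','w9.png')
import cv2
a=cv2.imread('pics/w9.png');cv2.imwrite('pics/c9.png',cv2.resize(a[180:280,270:390],(720,600),interpolation=cv2.INTER_CUBIC))
```

```text
t 8.8 end-rel mm [  0.1   0.7 -11.4] ax [ 0.022 -0.001] tilt [ 0.012 -0.012] F [-0.36 -0.03 -2.75] Fmean [-0.23 -0.16 -2.44] M [-0.09  0.15 -0.01] w 0.0223 TOOL [  0.1   0.9 -11.4] tcp [0.5597 0.1217 0.1064]
t 8.95 end-rel mm [  0.2   0.7 -11.1] ax [ 0.021 -0.001] tilt [ 0.012 -0.012] F [-0.44 -1.03 -1.71] Fmean [-0.59 -0.58 -1.43] M [-0.14  0.18 -0.01] w 0.0222 TOOL [ -0.    0.9 -11. ] tcp [0.5599 0.1217 0.1067]
t 9.0 end-rel mm [  0.3   0.8 -11. ] ax [ 0.021 -0.001] tilt [ 0.012 -0.011] F [-1.02 -0.18 -1.08] Fmean [-1.02 -0.18 -1.08] M [-0.17  0.19  0.01] w 0.0225 TOOL [ -0.1   0.9 -11. ] tcp [0.5599 0.1218 0.1068]
```

View pics/c9.png

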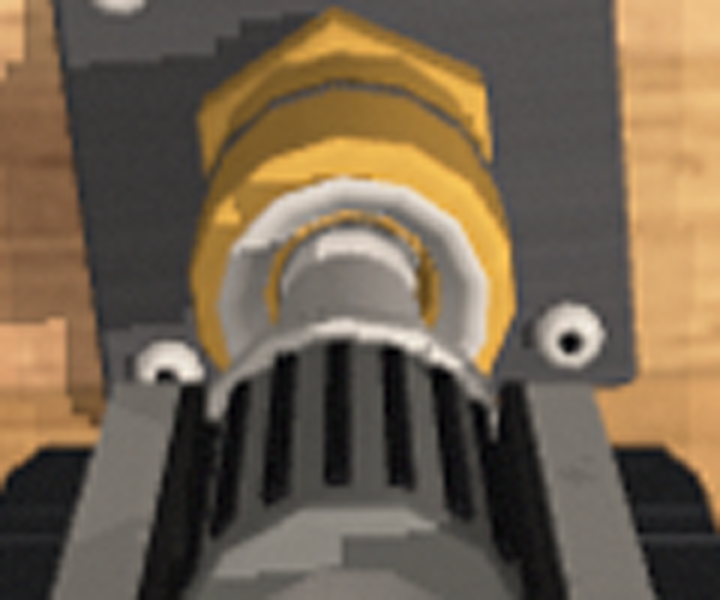

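servo_tool --steps "1 -0.5 0.4 3 0;1 0 0 3 0"

```text
t: 9.2
tool_pos: [0.5598, 0.1214, 0.101]
orientation: [1.0, -0.012, 0.007, 0.005]
force: [-0.8, -0.5, -1.1]
grip_width: 0.0223
```

Run:
```python
from h import *
for k in range(2):st(3)
```

```text
t 9.35 end-rel mm [  0.    0.4 -16.9] ax [ 0.021 -0.001] tilt [ 0.013 -0.011] F [-1.4  -0.66 -0.49] Fmean [-0.84  0.3  -1.33] M [-0.02  0.11 -0.04] w 0.022 TOOL [  0.2   0.6 -16.9] tcp [0.5597 0.1214 0.1008]
t 9.5 end-rel mm [  0.1   0.4 -16.7] ax [ 0.021 -0.001] tilt [ 0.013 -0.011] F [-1.18  0.68 -1.34] Fmean [-0.84  0.17 -1.78] M [-0.01  0.06 -0.  ] w 0.0223 TOOL [  0.2   0.6 -16.7] tcp [0.5597 0.1214 0.1011]
```

servo_tool --steps "1 -0.4 0 3 0;1 0 0 3 0"

```text
t: 9.7
tool_pos: [0.5597, 0.1214, 0.0954]
orientation: [1.0, -0.012, 0.007, 0.005]
force: [-1.6, -1.1, 3.0]
grip_width: 0.0223
```

Run:
```python
from h import *
for k in range(2):st(2)
```

```text
t 9.8 end-rel mm [ -0.    0.4 -22.6] ax [ 0.02  -0.001] tilt [ 0.014 -0.011] F [-1.76 -0.24 -0.1 ] Fmean [-1.08 -0.34 -0.4 ] M [0.03 0.08 0.02] w 0.022 TOOL [  0.4   0.7 -22.6] tcp [0.5595 0.1214 0.0951]
t 9.9 end-rel mm [ -0.    0.4 -22.5] ax [ 0.02  -0.001] tilt [ 0.014 -0.011] F [-0.49  0.59 -1.42] Fmean [ 0.16  0.29 -1.7 ] M [-0.06  0.12 -0.02] w 0.0224 TOOL [  0.3   0.7 -22.5] tcp [0.5596 0.1214 0.0953]
```

servo_tool --steps "1 0 0 2 0"

```text
t: 10.0
tool_pos: [0.5598, 0.1214, 0.0938]
orientation: [1.0, -0.012, 0.007, 0.005]
force: [-2.3, -0.7, 4.6]
grip_width: 0.0221
```

servo_tool --steps "1 0 0 2 0"

```text
t: 10.1
tool_pos: [0.5596, 0.1214, 0.092]
orientation: [1.0, -0.012, 0.007, 0.005]
force: [-1.9, -0.5, 0.7]
grip_width: 0.0222
```

Run:
```python
from h import *
for k in range(2):st(2)
```

```text
t 10.2 end-rel mm [ -0.1   0.4 -26.4] ax [ 0.02  -0.001] tilt [ 0.013 -0.011] F [-1.3  -0.96 -1.42] Fmean [-1.08 -0.74 -1.77] M [ 0.02  0.21 -0.  ] w 0.0221 TOOL [  0.5   0.6 -26.4] tcp [0.5595 0.1213 0.0914]
t 10.3 end-rel mm [ -0.1   0.4 -26.3] ax [ 0.02  -0.001] tilt [ 0.013 -0.011] F [-0.94 -0.26 -2.38] Fmean [-0.84 -0.37 -2.02] M [-0.05  0.26 -0.01] w 0.0223 TOOL [  0.5   0.7 -26.3] tcp [0.5595 0.1213 0.0914]
```

servo_tool --steps "1 -0.3 0 1.5 0"

```text
t: 10.4
tool_pos: [0.5594, 0.1214, 0.09]
orientation: [1.0, -0.012, 0.007, 0.005]
force: [-0.5, 0.1, 0.6]
grip_width: 0.0225
```

servo_tool --steps "1 -0.3 0 1.5 0"

```text
t: 10.5
tool_pos: [0.5593, 0.1214, 0.0884]
orientation: [1.0, -0.012, 0.007, 0.005]
force: [-0.3, -0.1, 0.6]
grip_width: 0.0224
```

Run:
```python
from h import *
for k in range(2):st(1)
```

```text
t 10.55 end-rel mm [ -0.3   0.4 -29.6] ax [ 0.02  -0.001] tilt [ 0.014 -0.011] F [-1.18  0.81 -1.44] Fmean [-1.18  0.81 -1.44] M [-0.02  0.05 -0.02] w 0.0222 TOOL [  0.7   0.7 -29.6] tcp [0.5592 0.1214 0.0881]
t 10.6 end-rel mm [ -0.3   0.4 -29.6] ax [ 0.02  -0.001] tilt [ 0.014 -0.011] F [-0.45 -0.27 -2.7 ] Fmean [-0.45 -0.27 -2.7 ] M [ 0.01  0.04 -0.  ] w 0.0222 TOOL [  0.7   0.7 -29.6] tcp [0.5593 0.1214 0.0882]
```

servo_tool --steps "1 0 0 1.5 0"

```text
t: 10.7
tool_pos: [0.5594, 0.1214, 0.0868]
orientation: [1.0, -0.012, 0.007, 0.005]
force: [-0.3, 0.2, -1.7]
grip_width: 0.0223
```

servo_tool --steps "1 0 0 1.5 0"

```text
t: 10.8
tool_pos: [0.5592, 0.1214, 0.085]
orientation: [1.0, -0.012, 0.007, 0.005]
force: [-0.8, 0.3, -0.3]
grip_width: 0.0221
```

Run:
```python
from h import *
for k in range(2):st(1)
```

```text
t 10.85 end-rel mm [ -0.3   0.4 -32.8] ax [ 0.02  -0.001] tilt [ 0.014 -0.011] F [0.09 0.14 1.16] Fmean [0.09 0.14 1.16] M [-0.09  0.23  0.  ] w 0.022 TOOL [  0.8   0.8 -32.8] tcp [0.5593 0.1214 0.085 ]
t 10.9 end-rel mm [ -0.3   0.4 -32.7] ax [ 0.02  -0.001] tilt [ 0.014 -0.011] F [-0.63  0.24 -0.62] Fmean [-0.63  0.24 -0.62] M [0.   0.2  0.02] w 0.0227 TOOL [  0.8   0.7 -32.7] tcp [0.5593 0.1214 0.085 ]
```

servo_tool --steps "1 0 0 1 0"

```text
t: 11.0
tool_pos: [0.5594, 0.1214, 0.0844]
orientation: [1.0, -0.012, 0.007, 0.005]
force: [-2.1, 0.0, 5.1]
grip_width: 0.0226
```

Run:
```python
from h import *
for k in range(4):st(1)
```

```text
t 11.05 end-rel mm [ -0.1   0.4 -33.4] ax [ 0.019 -0.001] tilt [ 0.014 -0.011] F [-1.36 -0.37  5.01] Fmean [-1.36 -0.37  5.01] M [-0.07  0.4   0.02] w 0.0222 TOOL [  0.6   0.8 -33.3] tcp [0.5594 0.1214 0.0844]
t 11.1 end-rel mm [ -0.1   0.4 -33.2] ax [ 0.019 -0.001] tilt [ 0.014 -0.011] F [-1.44 -0.35  4.09] Fmean [-1.44 -0.35  4.09] M [-0.05  0.43  0.01] w 0.0222 TOOL [  0.6   0.8 -33.2] tcp [0.5594 0.1214 0.0845]
t 11.15 end-rel mm [ -0.1   0.4 -33.2] ax [ 0.019 -0.001] tilt [ 0.014 -0.011] F [-2.22 -0.28  3.47] Fmean [-2.22 -0.28  3.47] M [-0.06  0.34  0.03] w 0.0223 TOOL [  0.6   0.8 -33.2] tcp [0.5594 0.1214 0.0845]
t 11.2 end-rel mm [ -0.1   0.4 -33.3] ax [ 0.019 -0.001] tilt [ 0.014 -0.011] F [-2.25 -0.63  2.97] Fmean [-2.25 -0.63  2.97] M [-0.05  0.37 -0.03] w 0.0225 TOOL [  0.6   0.8 -33.2] tcp [0.5594 0.1214 0.0845]
```

servo_tool --steps "1 0 0 0.9 0"

```text
t: 11.3
tool_pos: [0.5595, 0.1214, 0.0841]
orientation: [1.0, -0.012, 0.007, 0.005]
force: [-2.5, -0.1, 6.9]
grip_width: 0.0222
```

Run:
```python
from h import *
for k in range(4):st(1)
```

```text
t 11.35 end-rel mm [ -0.    0.4 -33.6] ax [ 0.019 -0.001] tilt [ 0.015 -0.011] F [-2.1  -0.23  5.54] Fmean [-2.1  -0.23  5.54] M [-0.12  0.52  0.03] w 0.0222 TOOL [  0.5   0.8 -33.6] tcp [0.5595 0.1214 0.0841]
t 11.4 end-rel mm [ -0.    0.4 -33.6] ax [ 0.019 -0.001] tilt [ 0.015 -0.011] F [-2.89 -0.4   5.83] Fmean [-2.89 -0.4   5.83] M [-0.12  0.51 -0.05] w 0.0222 TOOL [  0.5   0.8 -33.6] tcp [0.5595 0.1214 0.0842]
t 11.45 end-rel mm [  0.    0.4 -33.6] ax [ 0.019 -0.001] tilt [ 0.015 -0.011] F [-3.1  -0.01  6.6 ] Fmean [-3.1  -0.01  6.6 ] M [-0.08  0.48 -0.07] w 0.0225 TOOL [  0.5   0.8 -33.6] tcp [0.5595 0.1214 0.0842]
t 11.5 end-rel mm [ -0.    0.4 -33.6] ax [ 0.019 -0.001] tilt [ 0.015 -0.011] F [-2.35 -0.52  5.3 ] Fmean [-2.35 -0.52  5.3 ] M [-0.08  0.46  0.01] w 0.0225 TOOL [  0.5   0.8 -33.6] tcp [0.5595 0.1214 0.0842]
```

servo_tool --steps "1 -0.5 0 1.3 0"

```text
t: 11.6
tool_pos: [0.5594, 0.1214, 0.0838]
orientation: [1.0, -0.012, 0.008, 0.005]
force: [-2.7, -0.3, 9.1]
grip_width: 0.0225
```

Run:
```python
from h import *
for k in range(4):st(1)
```

```text
t 11.65 end-rel mm [ -0.    0.4 -34. ] ax [ 0.017 -0.001] tilt [ 0.016 -0.011] F [-1.48 -0.24  8.55] Fmean [-1.48 -0.24  8.55] M [-0.1   0.52  0.01] w 0.022 TOOL [  0.6   0.8 -34. ] tcp [0.5594 0.1214 0.0838]
t 11.7 end-rel mm [  0.    0.4 -33.9] ax [ 0.017 -0.001] tilt [ 0.016 -0.011] F [-2.3  -0.27  7.86] Fmean [-2.3  -0.27  7.86] M [-0.13  0.57 -0.  ] w 0.0227 TOOL [  0.6   0.8 -33.9] tcp [0.5594 0.1214 0.0839]
t 11.75 end-rel mm [  0.    0.5 -33.9] ax [ 0.017 -0.001] tilt [ 0.016 -0.011] F [-1.72 -0.31  8.09] Fmean [-1.72 -0.31  8.09] M [-0.15  0.45 -0.05] w 0.0219 TOOL [  0.5   0.8 -33.9] tcp [0.5594 0.1214 0.0839]
t 11.8 end-rel mm [  0.    0.5 -33.9] ax [ 0.017 -0.001] tilt [ 0.016 -0.011] F [-2.51 -0.37  7.27] Fmean [-2.51 -0.37  7.27] M [-0.12  0.54  0.01] w 0.0225 TOOL [  0.6   0.8 -33.9] tcp [0.5594 0.1214 0.0839]
```

servo_tool --steps "1 0 0 -1.5 0"

```text
t: 11.9
tool_pos: [0.5593, 0.1214, 0.0854]
orientation: [1.0, -0.012, 0.008, 0.005]
force: [-1.0, 0.4, -2.1]
grip_width: 0.0225
```

servo_tool --steps "1 0 0 -1.5 0"

```text
t: 12.0
tool_pos: [0.5592, 0.1214, 0.0866]
orientation: [1.0, -0.012, 0.008, 0.005]
force: [-0.2, 0.1, -5.8]
grip_width: 0.0223
```

Run:
```python
from h import *
for k in range(3):st(1)
```

```text
t 12.05 end-rel mm [ -0.4   0.4 -31.3] ax [ 0.018 -0.001] tilt [ 0.016 -0.011] F [ 0.23 -0.57 -2.2 ] Fmean [ 0.23 -0.57 -2.2 ] M [ 0.02  0.04 -0.01] w 0.0221 TOOL [  0.9   0.8 -31.3] tcp [0.5591 0.1214 0.0864]
t 12.1 end-rel mm [ -0.3   0.4 -31.4] ax [ 0.018 -0.001] tilt [ 0.016 -0.011] F [ 0.5   0.15 -1.74] Fmean [ 0.5   0.15 -1.74] M [-0.07  0.06  0.02] w 0.0226 TOOL [  0.8   0.8 -31.3] tcp [0.5592 0.1214 0.0864]
t 12.15 end-rel mm [ -0.3   0.4 -31.4] ax [ 0.018 -0.001] tilt [ 0.016 -0.011] F [-0.72 -0.19 -2.72] Fmean [-0.72 -0.19 -2.72] M [0.02 0.08 0.02] w 0.022 TOOL [  0.8   0.8 -31.4] tcp [0.5592 0.1214 0.0864]
```

Free play is nearly used up; pull in small steps.

servo_tool --steps "1 0 0 -1.2 0"

```text
t: 12.25
tool_pos: [0.5589, 0.1214, 0.0868]
orientation: [1.0, -0.012, 0.007, 0.005]
force: [0.1, 0.7, -6.7]
grip_width: 0.0222
```

servo_tool --steps "1 0 0 -1 0"

```text
t: 12.35
tool_pos: [0.5589, 0.1214, 0.0869]
orientation: [1.0, -0.012, 0.007, 0.005]
force: [1.2, -1.2, -7.0]
grip_width: 0.0222
```

Run:
```python
from h import *
for k in range(2):st(1)
```

```text
t 12.4 end-rel mm [ -0.7   0.4 -30.8] ax [ 0.019 -0.001] tilt [ 0.014 -0.011] F [ 1.39 -0.2  -7.41] Fmean [ 1.39 -0.2  -7.41] M [ 0.05 -0.26  0.05] w 0.0224 TOOL [  1.1   0.7 -30.8] tcp [0.5589 0.1214 0.087 ]
t 12.45 end-rel mm [ -0.7   0.4 -30.7] ax [ 0.019 -0.001] tilt [ 0.014 -0.011] F [ 1.29 -0.17 -8.13] Fmean [ 1.29 -0.17 -8.13] M [ 0.11 -0.24  0.04] w 0.022 TOOL [  1.1   0.7 -30.7] tcp [0.5589 0.1214 0.0871]
```

servo_tool --steps "1 0.2 0 -1.5 0"

```text
t: 12.55
tool_pos: [0.5589, 0.1214, 0.0879]
orientation: [1.0, -0.012, 0.007, 0.005]
force: [1.8, 0.1, -9.1]
grip_width: 0.0222
```

servo_tool --steps "1 0 0 -1.5 0"

```text
t: 12.65
tool_pos: [0.5587, 0.1214, 0.0889]
orientation: [1.0, -0.012, 0.006, 0.006]
force: [1.7, 1.0, -11.5]
grip_width: 0.0224
```

Run:
```python
from h import *
for k in range(2):st(1)
st(1,'wrist','w10.png')
import cv2
a=cv2.imread('pics/w10.png');cv2.imwrite('pics/c10.png',cv2.resize(a[180:280,270:390],(720,600),interpolation=cv2.INTER_CUBIC))
```

```text
t 12.7 end-rel mm [ -0.8   0.4 -28.8] ax [ 0.021 -0.001] tilt [ 0.013 -0.011] F [  1.09   1.7  -10.83] Fmean [  1.09   1.7  -10.83] M [ 0.1  -0.34  0.02] w 0.0223 TOOL [  1.2   0.7 -28.7] tcp [0.5588 0.1214 0.089 ]
t 12.75 end-rel mm [ -0.9   0.4 -28.8] ax [ 0.021 -0.001] tilt [ 0.013 -0.011] F [  2.09   0.41 -10.2 ] Fmean [  2.09   0.41 -10.2 ] M [ 0.15 -0.37  0.05] w 0.0222 TOOL [  1.3   0.7 -28.8] tcp [0.5587 0.1214 0.089 ]
t 12.8 end-rel mm [ -0.9   0.4 -28.8] ax [ 0.021 -0.001] tilt [ 0.013 -0.011] F [  2.4   -0.03 -11.42] Fmean [  2.4   -0.03 -11.42] M [ 0.08 -0.33  0.05] w 0.0226 TOOL [  1.3   0.7 -28.8] tcp [0.5587 0.1214 0.089 ]
```

View pics/c10.png

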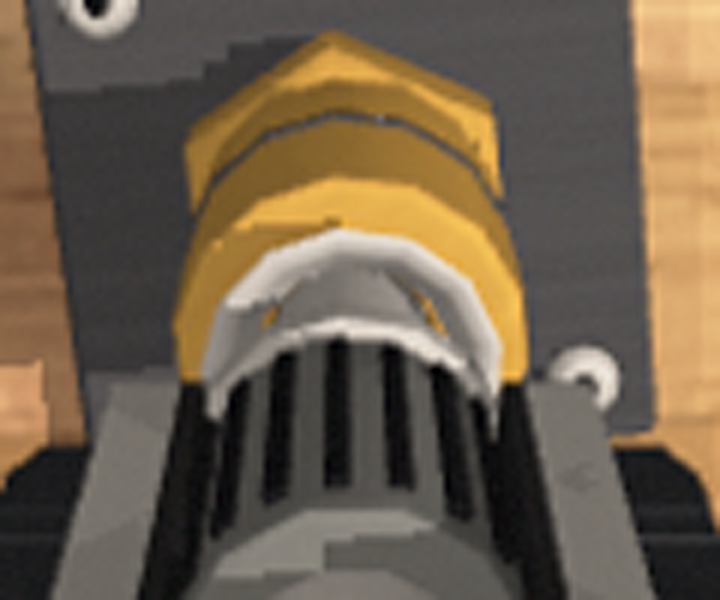

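Run:
```python
from h import *
for k in range(3):st(6)
```

```text
t 13.1 end-rel mm [ -0.9   0.4 -28.5] ax [ 0.02  -0.001] tilt [ 0.013 -0.011] F [  1.98   1.05 -11.96] Fmean [  1.52   0.61 -11.67] M [ 0.13 -0.31  0.05] w 0.0222 TOOL [  1.3   0.7 -28.5] tcp [0.5587 0.1214 0.0892]
t 13.4 end-rel mm [ -0.8   0.4 -28.4] ax [ 0.02  -0.001] tilt [ 0.013 -0.011] F [  1.4    1.12 -11.8 ] Fmean [  1.57   0.52 -11.51] M [ 0.15 -0.33 -0.01] w 0.0225 TOOL [  1.2   0.7 -28.4] tcp [0.5588 0.1214 0.0894]
t 13.7 end-rel mm [ -0.8   0.4 -28.3] ax [ 0.02  -0.001] tilt [ 0.013 -0.011] F [  1.56   0.39 -11.68] Fmean [  1.41   0.44 -12.02] M [ 0.11 -0.32  0.05] w 0.0221 TOOL [  1.2   0.7 -28.3] tcp [0.5588 0.1214 0.0894]
```

servo_tool --steps "1 0.5 0 1.5 0;1 0.3 0 1.3 0;1 0 0 1 0"

```text
t: 14.0
tool_pos: [0.5593, 0.1214, 0.0865]
orientation: [1.0, -0.012, 0.006, 0.005]
force: [-1.4, 0.6, -3.2]
grip_width: 0.022
```

Run:
```python
from h import *
for k in range(2):st(2)
```

```text
t 14.1 end-rel mm [ -0.3   0.4 -31.2] ax [ 0.021 -0.001] tilt [ 0.013 -0.011] F [-1.47 -0.18 -5.91] Fmean [-1.16  0.14 -5.9 ] M [ 0.01  0.05 -0.05] w 0.0221 TOOL [  0.8   0.7 -31.2] tcp [0.5593 0.1214 0.0865]
t 14.2 end-rel mm [ -0.3   0.4 -31.3] ax [ 0.021 -0.001] tilt [ 0.013 -0.011] F [-0.17  0.67 -4.5 ] Fmean [-0.1   0.42 -5.18] M [ 0.01  0.17 -0.05] w 0.0219 TOOL [  0.7   0.7 -31.2] tcp [0.5593 0.1214 0.0865]
```

servo_tool --steps "1 0 0 1.2 0"

```text
t: 14.3
tool_pos: [0.5595, 0.1214, 0.0861]
orientation: [1.0, -0.012, 0.007, 0.005]
force: [-1.4, 0.4, -0.6]
grip_width: 0.0225
```

Run:
```python
from h import *
for k in range(2):st(2)
```

```text
t 14.4 end-rel mm [ -0.2   0.4 -31.8] ax [ 0.02  -0.001] tilt [ 0.013 -0.011] F [-0.83 -0.24 -1.27] Fmean [-1.29  0.11 -0.75] M [-0.01  0.38 -0.02] w 0.022 TOOL [  0.6   0.7 -31.8] tcp [0.5594 0.1214 0.0859]
t 14.5 end-rel mm [ -0.2   0.4 -32. ] ax [ 0.02  -0.001] tilt [ 0.013 -0.011] F [-1.45  0.12 -0.93] Fmean [-1.33 -0.27 -1.08] M [-0.04  0.36 -0.01] w 0.0221 TOOL [  0.6   0.7 -31.9] tcp [0.5594 0.1214 0.0858]
```

servo_tool --steps "0.5 0 0 0 0"

```text
t: 14.6
tool_pos: [0.5603, 0.1215, 0.0864]
orientation: [1.0, -0.012, 0.008, 0.005]
force: [-1.2, 0.0, -0.4]
grip_width: 0.0354
```

Run:
```python
from h import *
for k in range(2):st(4)
st(1,'wrist','w11.png')
```

```text
t 14.8 end-rel mm [  0.7   0.5 -31.5] ax [ 0.018 -0.002] tilt [ 0.015 -0.011] F [-0.14  0.22 -0.05] Fmean [ 0.17  0.23 -0.09] M [ 0.08 -0.01  0.02] w 0.0427 TOOL [ -0.2   0.9 -31.5] tcp [0.5602 0.1215 0.0863]
t 15.0 end-rel mm [  0.1   0.4 -31.9] ax [ 0.02  -0.001] tilt [ 0.014 -0.011] F [-0.63 -0.28  0.25] Fmean [ 0.11 -0.23 -0.21] M [ 0.03 -0.01 -0.04] w 0.0426 TOOL [  0.4   0.8 -31.8] tcp [0.5596 0.1214 0.0859]
t 15.05 end-rel mm [  0.    0.4 -31.9] ax [ 0.02  -0.001] tilt [ 0.014 -0.011] F [-0.63 -0.19 -0.76] Fmean [-0.63 -0.19 -0.76] M [-0.04 -0.01  0.  ] w 0.0426 TOOL [  0.5   0.7 -31.9] tcp [0.5596 0.1214 0.0858]
```

View pics/w11.png

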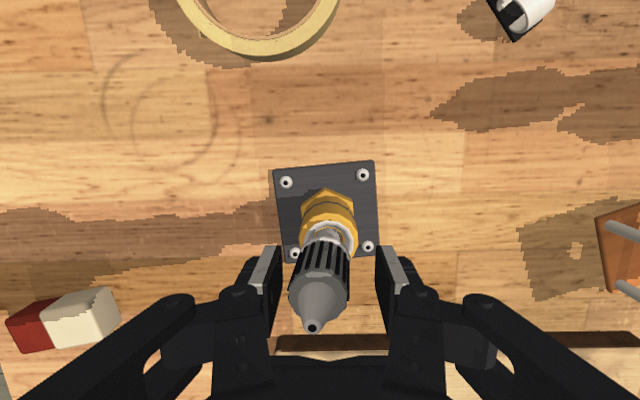

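servo_tool --steps "0 0 0 0 0"

```text
t: 15.15
tool_pos: [0.5596, 0.1214, 0.0858]
orientation: [1.0, -0.012, 0.007, 0.005]
force: [0.6, 0.2, 0.4]
grip_width: 0.0557
```

Run:
```python
from h import *
for k in range(2):st(4)
```

```text
t 15.35 end-rel mm [ -0.    0.4 -31.9] ax [ 0.02  -0.001] tilt [ 0.014 -0.011] F [ 1.16 -0.18  0.1 ] Fmean [-0.21 -0.11  0.06] M [ 0.    0.05 -0.02] w 0.0835 TOOL [  0.5   0.8 -31.9] tcp [0.5596 0.1214 0.0858]
t 15.55 end-rel mm [  0.    0.4 -31.9] ax [ 0.02  -0.001] tilt [ 0.014 -0.011] F [-0.26  0.17  0.54] Fmean [-0.39  0.15  0.12] M [ 0.08  0.04 -0.01] w 0.0857 TOOL [  0.5   0.8 -31.9] tcp [0.5596 0.1214 0.0859]
```

servo_tool --steps "0 1 0 -15 0;0 1 0 -30 0;0 1 0 -40 0;0 1 0 -40 0;0 0 0 -20 0"

```text
t: 16.05
tool_pos: [0.5593, 0.1224, 0.2314]
orientation: [1.0, -0.012, 0.001, 0.007]
force: [0.4, -0.7, -0.4]
grip_width: 0.0851
```

Run:
```python
from h import *
st(8)
st(1,'wrist','w12.png'); st(1,'top','t12.png')
import cv2
t=cv2.imread('pics/t12.png');cv2.imwrite('pics/ct12.png',cv2.resize(t[130:270,250:430],(720,560),interpolation=cv2.INTER_CUBIC))
```

```text
t 16.45 end-rel mm [ -3.4   0.7 108.3] ax [0.039 0.003] tilt [-0.006 -0.015] F [ 0.25  0.68 -0.04] Fmean [ 0.44 -0.18 -0.16] M [0.07 0.02 0.  ] w 0.0855 TOOL [  4.1  -1.  108.3] tcp [0.5572 0.1219 0.226 ]
t 16.5 end-rel mm [ -3.3   0.8 108.6] ax [0.039 0.003] tilt [-0.005 -0.015] F [0.12 0.25 0.51] Fmean [0.12 0.25 0.51] M [ 0.03 -0.02 -0.02] w 0.0857 TOOL [  3.8  -0.9 108.5] tcp [0.5574 0.122  0.2263]
t 16.55 end-rel mm [ -3.1   0.8 108.8] ax [0.038 0.002] tilt [-0.005 -0.015] F [ 1.19 -0.66 -0.72] Fmean [ 1.19 -0.66 -0.72] M [-0.    0.04 -0.04] w 0.0854 TOOL [  3.6  -0.8 108.8] tcp [0.5576 0.122  0.2265]
```

View pics/w12.png

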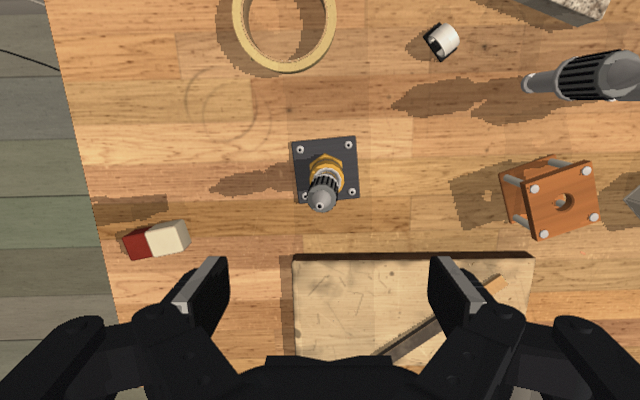

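View pics/ct12.png

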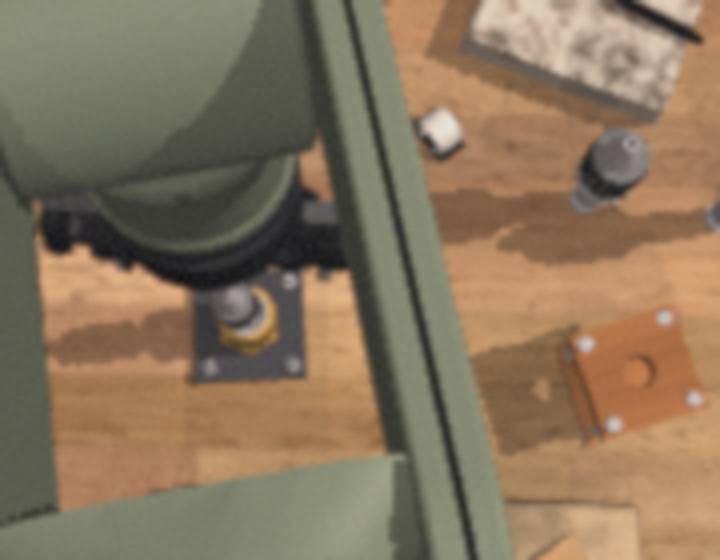

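Run:
```python
from h import *
import cv2
i=manip.camera_info('wrist');im=manip.capture('wrist');cv2.imwrite('pics/w13.png',im[:,:,::-1])
c=cv2.resize(im[130:230,270:390,::-1],(720,600),interpolation=cv2.INTER_CUBIC);cv2.imwrite('pics/c13.png',c)
for a in [(0,0),(-.08,0),(0,.08),(-.08,.08),(-.05,.05)]:
    p=OUT+[a[0]*.07*1,a[1]*.07,.07]; print(a,((proj('wrist',p,i)-[270,130])*6).round())
print((proj('wrist',OUT,i)-[270,130])*6)
```

```text
(0, 0) [352. 433.]
(-0.08, 0) [353. 476.]
(0, 0.08) [306. 434.]
(-0.08, 0.08) [308. 478.]
(-0.05, 0.05) [324. 461.]
[345.  307.2]
```

View pics/c13.png

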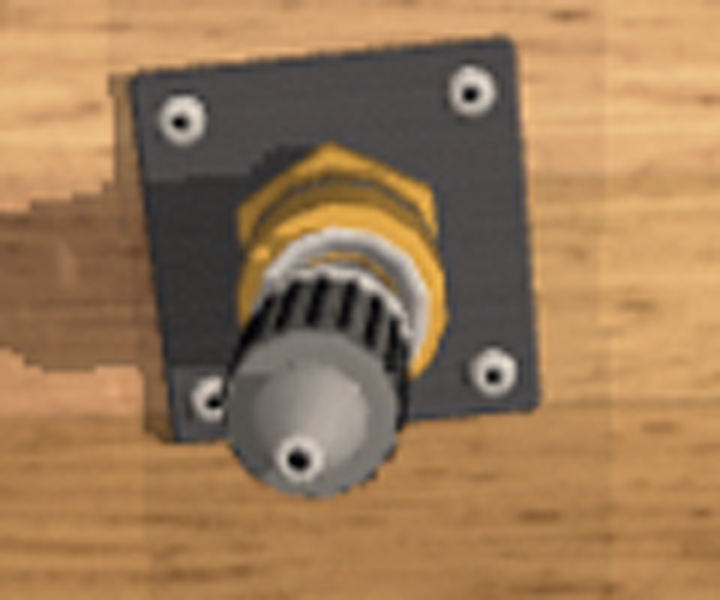

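Run:
```python
from bench import manip
print(manip.observe()['t'],manip.sign_off())
```

```text
the job is handed in; nothing more can be done
16.6 None
```

The nozzle is locked in the outlet and released, and I handed the job in at about 16.6 s of the 48 s allowed. `sign_off` gives no verdict, so the result below rests on my own force readings and pictures.

- **Insertion:** I took the small nozzle from the rest and pushed it in by feel. The jaws resisted at about 22–25 mm deep, and the seal began at about 32.7 mm. I pressed to about 10 N there, with the end about 34 mm deep, well under the 25 N limit.
- **Pull test:** The lock held a pull of about 9–10 N beyond the nozzle's weight for just over 1 s. By force and travel the ring lifted about 2 mm, and it looked raised in the wrist picture. I did not measure the lift directly.
- **Release:** I eased it back down to nearly zero force, opened the fingers and raised the arm clear.
- **Last checks:** The released nozzle leans about 5° within the bore's play (limit 10°), with its end about 32–33 mm deep. In the last pictures the ring looked down. The tape, magnifier and polishing bar were never touched and looked to be where they were, though I did not measure their positions again.

No check failed.

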